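Release the swing bolt of the blue pressure vessel

TASK

Unfasten the lid of the small pressure vessel with the blue lid: loosen its brass wing nut by about a quarter turn anticlockwise while the bolt still stands upright, then swing the bolt outward, away from the vessel, out of the slotted lug until it hangs out on its stop. Leave the vessel with the yellow lid fastened.

Things in the scene. Friction and masses are not known exactly. Their poses are not given: they have to be found in the camera images.
- blue_vessel: Small fixed steel pressure vessel with a blue lid and band; foot 116 mm, lid 102 mm across. Origin: centre of its underside on the worktop; z up. Its swing bolt stands on the front, the -x side of its own frame, 62 mm from the vessel's axis; hinge pin parallel to y, 60 mm up. The lid inward of the bolt is free, at most 140 mm high. Lid hinge at the back (+x).
- blue_seat (a point): Fixed point on the bolt's axis (when fastened) on top of the lid's slotted steel lug, 140 mm up; axes as the vessel's, -x is outward. The brass wing nut sits on it: collar 22 mm across, 4 mm high, then two wings, 48 mm long together, 9 mm thick, 10 to 36 mm above this point. The lug is 28 mm wide; a lip 2.5 mm high, 11 to 13.5 mm outward, holds the tight collar. Bolt top 36 mm above.
- blue_nut (a joint): Turn of that wing nut, rad: 0 tight, grows anticlockwise seen from above (loosening), stop at 1.9; starts at 0 to 0.2. At value a the wings' line is turned by a from the vessel's x axis. The nut rises 4 mm per rad. Below about 0.6 the collar is caught behind the lip and holds the bolt (do not force it); from 0.9 it is clear. It stays where left (friction 0.04 N m).
- blue_bolt (a joint): Swing of the blue vessel's eyebolt about its pin, rad: 0 upright in the lug (fastened), grows outward (vessel's -x), 1.75 hanging out on its stop, just below level, reaching 180 mm from the vessel's axis. Light friction (0.02 N m): near upright it stands; pushed past about 0.35 it falls to the stop by itself.
- yellow_nut (a joint): Turn of the wing nut of the second vessel, alike but with a yellow lid and band, rad: 0 tight, starts at 0 to 0.1. To be left fastened.
Not all that is in view belongs to the job. Leave any green look-alike of the blue_vessel alone.

How it is judged:
On the way, in this order (a step that is already met when the one before it is completed fails the run):
1. the blue vessel's wing nut is loosened to at least 0.9 rad while its bolt still stands upright (within 0.15 rad) (value of joint blue_nut above 0.9 rad and value of joint blue_bolt below 0.15 rad), for 0.1 s.
2. the blue vessel's bolt is swung out of the lug, past 1.3 rad (value of joint blue_bolt above 1.3 rad), for 0.2 s.
At the end, for the whole second after the job is handed in: The blue vessel's bolt hangs out, swung more than 1.3 rad (75 degrees) from upright and at rest; the yellow vessel's wing nut is still tight (below 0.4 rad) (value of joint blue_bolt above 1.3 rad and velocity of joint blue_bolt below 0.1 rad/s and value of joint yellow_nut below 0.4 rad); the robot touches nothing.
It fails at once if the yellow vessel's wing nut is loosened past 0.4 rad (value of joint yellow_nut above 0.4 rad).
It also fails if it takes over 38 s, if anything falls off the work surface, if the arm or the gripper's body presses on something with over 40 N, if the wrist force passes 120 N, or if a joint passes its speed limit or range.

ROBOT

A 7-joint arm with a two-finger parallel gripper is mounted at the origin on a cart in front of the work surface, level with it; the furniture and walls round the work are solid. World frame = base frame: x ahead of the robot, y to its left, z up, the work surface at z = 0. Lengths are in m, angles in rad, forces in N, time in s.
With the tool pointing down it reaches from about 0.4 to 0.9 m from the base axis. Payload 5.5 kg.
Tool frame: the origin (TCP) lies between the finger pads; the fingertips stand 11 mm ahead of it and the grasp point (between the pads) lies 8 mm behind it; z points along the fingers, x is the direction in which the jaws open and shut, and the axes are right-handed (so a half turn about z gives the same grasp; the last joint's range is limited). The gripper opens to 85 mm and grips with 20 to 120 N. Pads are 22 mm wide; open, the fingers measure 114 mm over their backs; the gripper's body (76 mm by 85 mm) begins 54 mm behind the grasp point. The pads swing forward as they close: fully open they stand 13 mm farther back than shut.
Start: joints at [1.507, 0.501, -0.427, 1.55, 0.221, 1.138, -0.21], TCP at [0.209, -0.616, 0.242] pointing down, gripper open.
Joint ranges: [-2.88, 2.88], [-0.31, 2.03], [-1.54, 1.56], [0.2, 2.42], [-1.41, 4.55], [0.19, 2.02], [-2.57, 2.57]. Speed limits (rad/s): [2.57, 2.57, 3.14, 3.14, 3.14, 3.14, 3.14].

INTERFACE

Orientations are given as a rotation vector (axis times angle).
In Python, from station import robot gives the robot as it stands. The module is installed in compiled form; this text tells all that it offers. Calls block until the motion is done:
- robot.move_pose(position, orientation): joint-space move of the TCP to a pose.
- robot.move_straight(position, max_speed=0.15, orientation=None, contact_N=None): straight line of the TCP; orientation=None keeps the orientation; max_speed is the mean speed in m/s. With contact_N (N) it stops when the force on the tool has changed by that much, and returns True; else False.
- robot.move_joints(angles): joint-space move.
- robot.command_gripper(opening): opening from 0.0 (shut) to 1.0 (fully open); the grip force is fixed at half the most; returns when the fingers have stopped.
- robot.hold(seconds).
- robot.ik(position, orientation): joint angles nearest the present ones, or None.
- robot.capture(name): name is "side" or "top" or "wrist"; returns the picture (420x560x3 uint8, red, green, blue); there is no depth.
- robot.calibration(name): a dict with "fx", "fy", "cx", "cy" (pixels), "dist" ([k1, k2, p1, p2, k3] as OpenCV has them; the pictures are not rectified), "origin" and "attitude" of the camera in the world; the wrist camera has in their place "tool_from_camera" (4x4, takes a point from camera to tool coordinates, whose origin is the TCP and whose axes are the tool frame's). Camera axes: x right, y down, z forward; pixel columns grow to the right and rows downward; lengths in m; the calibration is good to about 2 mm. A picture is of the moment at which its call begins: read the wrist's pose just before it. calibration takes no time and is no camera call.
A pose or a line that the arm cannot do raises robot.Unreachable and nothing moves.
- robot.close_job(): hands the job in, once; it reports no verdict.
Trained networks look in the newest picture that a camera, given by its name, has taken for a name from the list of things; names that differ only in an ending like _2 or _b are one class to them, and where a whole thing is asked for, a point or a joint stands for the part that bears it (a point fixed in the world has none). Each returns a list of dicts, best first, with "confidence" (0 to 1); they miss things now and then, are a little off and sometimes report something else, mostly with a low value. They report only what shows in the picture. A call takes as long as a camera call. They do not tell look-alikes from the thing itself.
- robot.regions_of(name, camera): "mask" (420x560 bool, what is visible of it) and "point" ([column, row] in pixels, amid what is visible of it).
Readings, each from a call of its own:
- robot.current_time(): time.
- robot.current_joint_pos(): joint angles.
- robot.current_qd(): joint speeds.
- robot.current_joint_torque(): joint torques, N m.
- robot.current_position(): TCP position.
- robot.current_eef_rot(): TCP orientation.
- robot.current_wrist_force(): force on the tool from outside, world axes, zero at the start.
- robot.current_ft_torque(): the same for the moment, N m.
- robot.current_gripper_width(): opening from 0.0 (shut) to 1.0 (fully open).
Only numpy, scipy, OpenCV 4.12 (cv2) and the standard library are available. Lean on these libraries where they do the work, as an engineer would, in place of code of your own. Each camera call takes 0.05 s, during which the arm holds its last target. There are 200 camera calls.

## Working session

There is one attempt and no reset: what is moved stays moved. The work goes in short steps, each a Python script; the robot and the scene stay as the last script left them, time stands still between calls to the robot, and variables do not carry over. Pictures are saved under pics/ and viewed, about 8 in all and at most 12, crops included, and the job is handed in when it is done.

```bash
mkdir -p pics
python3 - <<'E'
from station import robot
import cv2,numpy as np
print(robot.current_time())
for c in ("side","top"):
    im=robot.capture(c); cv2.imwrite(f"pics/{c}0.png",im[:,:,::-1])
    print(c,robot.calibration(c))
    for n in ("blue_vessel","blue_nut","yellow_nut"):
        print(n,[(round(r["confidence"],2),np.round(r["point"]),int(r["mask"].sum())) for r in robot.regions_of(n,c)])
print(robot.calibration("wrist"),robot.current_time(),robot.current_position(),robot.current_eef_rot())
E
```

```text
0.0
side {'fx': 391.00478079044115, 'fy': 391.00478079044115, 'cx': 278.0155517818824, 'cy': 209.4146995736222, 'dist': array([-0.06251407,  0.        ,  0.        ,  0.        ,  0.        ]), 'origin': array([0.05525367, 0.69817896, 0.44186506]), 'attitude': array([-0.64158696,  2.30961319, -1.55629753])}
blue_vessel [(0.7, array([354., 204.]), 2723), (0.62, array([269., 211.]), 2950)]
blue_nut [(0.74, array([294., 180.]), 242), (0.74, array([380., 172.]), 183)]
yellow_nut [(0.88, array([225., 221.]), 346)]
top {'fx': 523.8003583898246, 'fy': 523.8003583898246, 'cx': 284.92987553077535, 'cy': 207.86420932787067, 'dist': array([-0.18098104,  0.        ,  0.        ,  0.        ,  0.        ]), 'origin': array([ 0.39246925, -0.01070143,  1.10584351]), 'attitude': array([-2.21025254,  2.18194956, -0.0562728 ])}
blue_vessel [(0.64, array([314., 166.]), 3110), (0.62, array([392., 246.]), 3395)]
blue_nut [(0.59, array([409., 278.]), 170)]
yellow_nut [(0.56, array([180., 194.]), 183)]
{'fx': 298.03289038573007, 'fy': 298.03289038573007, 'cx': 278.89223298907683, 'cy': 208.47098449398783, 'dist': array([-0.0565112,  0.       ,  0.       ,  0.       ,  0.       ]), 'tool_from_camera': array([[ 9.99999669e-01, -4.96373352e-04, -6.44668004e-04,
        -2.03681670e-05],
       [ 6.73176343e-04,  9.49778222e-01,  3.12923115e-01,
        -8.21429429e-02],
       [ 4.56964935e-04, -3.12923445e-01,  9.49778242e-01,
        -1.32465999e-01],
       [ 0.00000000e+00,  0.00000000e+00,  0.00000000e+00,
         1.00000000e+00]])} 0.4 [ 0.20865975 -0.61550898  0.24214667] [-2.55308174e+00  1.83033344e+00  2.64130267e-04]
```

View pics/top0.png

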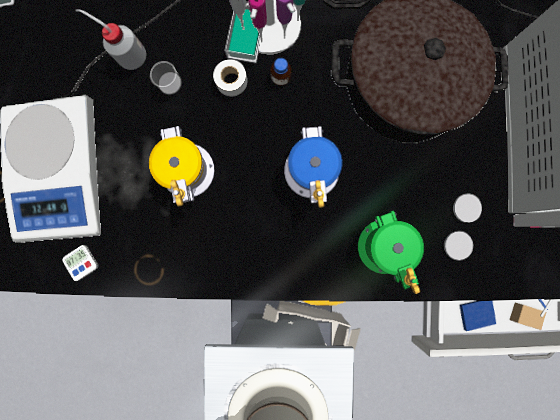

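View pics/side0.png

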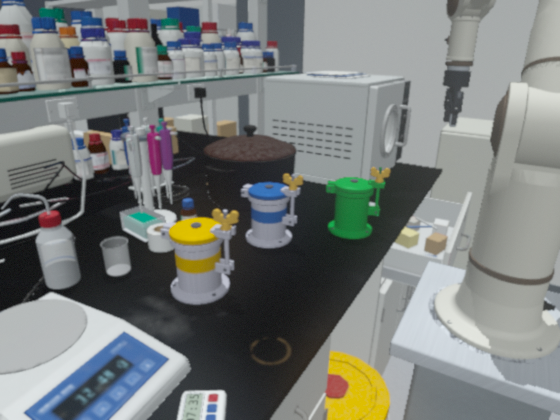

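The top view shows the blue vessel with its lid at about (315,162) and nut at (318,193). Green is at (392,247) and yellow at (175,162). In the side view the blue nut is at about (293,184). Next I'll triangulate it and check reach.

```bash
cat > h.py <<'E'
from station import robot
import cv2,numpy as np
from scipy.spatial.transform import Rotation as R
def campose(c,pose=None):
    k=robot.calibration(c)
    if c=="wrist":
        T=k["tool_from_camera"]; p,rv=pose; Rt=R.from_rotvec(rv).as_matrix()
        return k,Rt@T[:3,3]+p,Rt@T[:3,:3]
    return k,np.array(k["origin"]),R.from_rotvec(k["attitude"]).as_matrix()
def ray(c,px,pose=None):
    k,o,A=campose(c,pose)
    K=np.array([[k["fx"],0,k["cx"]],[0,k["fy"],k["cy"]],[0,0,1]])
    u=cv2.undistortPoints(np.array([[px]],float),K,k["dist"])[0,0]
    return o,A@np.array([u[0],u[1],1])
def atz(c,px,z,pose=None):
    o,d=ray(c,px,pose); return o+d*(z-o[2])/d[2]
def project(c,P,pose=None):
    k,o,A=campose(c,pose)
    K=np.array([[k["fx"],0,k["cx"]],[0,k["fy"],k["cy"]],[0,0,1]])
    return cv2.projectPoints(np.array(P,float).reshape(-1,3),cv2.Rodrigues(A.T)[0],-A.T@o,K,k["dist"])[0][:,0]
def tri(a,b):
    (o1,d1),(o2,d2)=a,b
    d1=d1/np.linalg.norm(d1);d2=d2/np.linalg.norm(d2)
    s=np.linalg.lstsq(np.c_[d1,-d2],o2-o1,rcond=None)[0]
    p,q=o1+s[0]*d1,o2+s[1]*d2
    return (p+q)/2,np.linalg.norm(p-q)
def down(yaw,tilt=None):
    "tool z down, tool x at yaw in the world; tilt = world rotvec applied after"
    r=R.from_matrix(np.c_[[np.cos(yaw),np.sin(yaw),0],[np.sin(yaw),-np.cos(yaw),0],[0,0,-1]])
    return ((R.from_rotvec(tilt)*r) if tilt is not None else r).as_rotvec()
E
python3 - <<'E'
from h import *
im=cv2.imread("pics/top0.png"); hsv=cv2.cvtColor(im,cv2.COLOR_BGR2HSV)
m=cv2.inRange(hsv,(100,120,60),(125,255,255)); m[:, :270]=0;m[:,360:]=0;m[:120]=0;m[230:]=0
M=cv2.moments(m,True); c=np.array([M['m10'],M['m01']])/M['m00']; print("lid px",c,M['m00'])
lid=atz("top",c,.14); print("lid",lid)
nut,g=tri(ray("top",(318.5,193)),ray("side",(293,184))); print("nut",nut,g, "dist",np.hypot(*(nut-lid)[:2]))
f=(nut-lid)[:2]; print("front yaw",np.arctan2(f[1],f[0]))
w=np.arctan2(f[1],f[0])+np.pi  # vessel x axis yaw
s=np.array([nut[0],nut[1],0])
for k in (np.pi/2,-np.pi/2):
  for a in (0,.2,.6,1.2,1.4):
    q=robot.ik(s+[0,0,.16],down(w+k+a)); print(k,a,None if q is None else np.round(q,2))
E
```

```text
lid px [314.72634643 160.87190684] 2061.0
lid [ 0.52950193 -0.06529718  0.14      ]
nut [ 0.46707929 -0.07314683  0.14945661] 0.004146971927737978 dist 0.0629142470362668
front yaw -3.016499310140431
1.5707963267948966 0 [ 1.06  0.56 -1.2   2.04  0.64  0.98  1.22]
1.5707963267948966 0.2 [ 1.07  0.57 -1.22  2.04  0.65  0.99  1.41]
1.5707963267948966 0.6 [ 1.11  0.63 -1.3   2.04  0.72  1.04  1.75]
1.5707963267948966 1.2 [-0.92  0.69  1.36  2.1  -0.8   1.04 -2.52]
1.5707963267948966 1.4 [-0.79  0.47  1.1   2.1  -0.54  0.9  -2.56]
-1.5707963267948966 0 [ 0.79  0.37 -0.82  2.05  0.36  0.86 -1.67]
-1.5707963267948966 0.2 [ 0.81  0.38 -0.83  2.05  0.37  0.87 -1.48]
-1.5707963267948966 0.6 [ 0.84  0.39 -0.88  2.05  0.39  0.87 -1.1 ]
-1.5707963267948966 1.2 [ 0.89  0.41 -0.94  2.05  0.43  0.89 -0.54]
-1.5707963267948966 1.4 [ 0.9   0.42 -0.96  2.05  0.45  0.89 -0.35]
```

Run:
```python
from h import *
w=-3.0165+np.pi
p=robot.current_position(); robot.move_straight([p[0],p[1],.31],.3)
robot.move_pose([.467,-.073,.28],down(w-np.pi/2))
pose=(robot.current_position(),robot.current_eef_rot()); np.save("pose1.npy",np.array(pose))
im=robot.capture("wrist"); cv2.imwrite("pics/w1.png",im[:,:,::-1])
for n in ("blue_nut","blue_vessel"):
    for r in robot.regions_of(n,"wrist"): print(n,r["confidence"],np.round(r["point"],1),r["mask"].sum())
print(pose,robot.current_time(),robot.current_wrist_force())
print("seat proj",project("wrist",[[.467,-.073,.14],[.467,-.073,.176]],pose))
```

```text
blue_nut 0.95 [273.2 203.3] 667
blue_vessel 0.79 [375.6 259. ] 6468
blue_vessel 0.71 [274.3 131.7] 11528
(array([ 0.46711026, -0.07402755,  0.27995762]), array([-2.35423125e+00,  2.08016217e+00, -8.38065956e-06])) 3.0833 [ 0.34274114 -0.62833137 -0.80321471]
seat proj [[278.39532382 200.81257009]
 [278.29796846 213.18652978]]
```

View pics/w1.png

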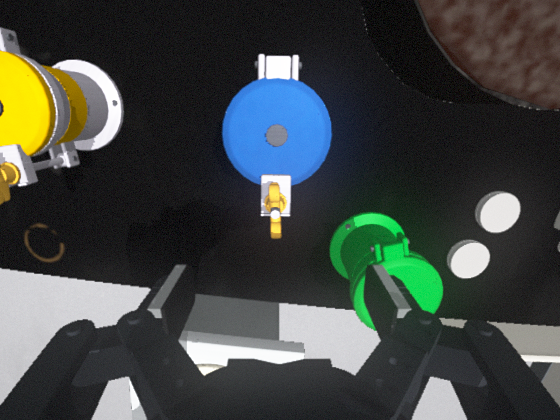

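The close view shows the blue lid centred at (277,131), the lug at (276,197) and the nut's wings from about (274,186) to (277,236). I'll enlarge this area to refine the position.

Run:
```python
from h import *
pose=np.load("pose1.npy")
im=cv2.imread("pics/w1.png"); c=im[165:250,220:330]; cv2.imwrite("pics/w1c.png",cv2.resize(c,None,fx=7,fy=7,interpolation=cv2.INTER_CUBIC))
hsv=cv2.cvtColor(im,cv2.COLOR_BGR2HSV)
m=cv2.inRange(hsv,(100,120,60),(125,255,255)); m[:, :200]=0;m[:,340:]=0;m[200:]=0
k=cv2.findContours(m,cv2.RETR_EXTERNAL,cv2.CHAIN_APPROX_NONE)[0]; k=max(k,key=cv2.contourArea)
e=cv2.fitEllipse(cv2.convexHull(k)); lid=atz("wrist",e[0],.14,pose); print(e,"lid",lid)
for px in ((274,186),(277,236),(276,210)): print(px,atz("wrist",px,.176,pose),atz("wrist",px,.164,pose))
print("lug corners",[atz("wrist",px,.14,pose)[:2] for px in ((262,176),(291,176),(262,216),(291,216))])
```

```text
((276.7413330078125, 131.48448181152344), (111.45011138916016, 112.30387115478516), 161.6048583984375) lid [ 0.5307901  -0.06367714  0.14      ]
(274, 186) [ 0.48985371 -0.06666377  0.176     ] [ 0.48687439 -0.06681914  0.164     ]
(277, 236) [ 0.44620344 -0.07442575  0.176     ] [ 0.44100861 -0.07497509  0.164     ]
(276, 210) [ 0.46956498 -0.07074799  0.176     ] [ 0.46555588 -0.07111066  0.164     ]
lug corners [array([ 0.48904545, -0.05493045]), array([ 0.49234912, -0.08169222]), array([ 0.4497704 , -0.05908104]), array([ 0.45322561, -0.08701881])]
```

View pics/w1c.png

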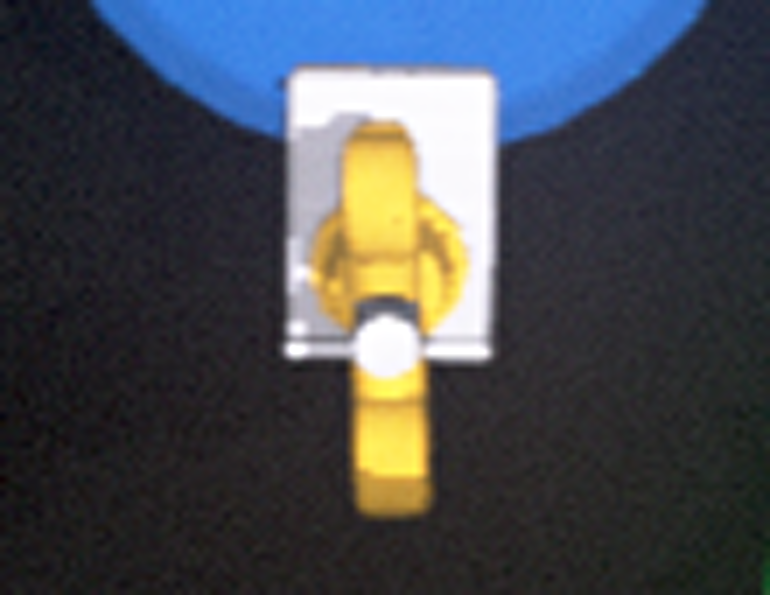

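Run:
```python
from h import *
pose=np.load("pose1.npy"); f=lambda a,b:(220+a/7,165+b/7)
lid=np.array([.53079,-.06368])
b=atz("wrist",f(386,346),.176,pose)[:2]; col=atz("wrist",f(389,268),.144,pose)[:2]
print("bolt",b,"collar",col)
lug=[atz("wrist",f(*p),.14,pose)[:2] for p in ((291,70),(496,70),(286,343),(494,343))]
print(np.round(lug,4),"width",np.linalg.norm(lug[0]-lug[1]))
mid=np.mean(lug,0); d=(lug[0]+lug[1]-lug[2]-lug[3]); print("lug mid",mid,"yaw",np.arctan2(d[1],d[0]))
for n,p in (("bolt",b),("collar",col),("lugmid",mid)):
    v=lid-p; print(n,np.hypot(*v),"yaw",np.arctan2(v[1],v[0]))
t=[atz("wrist",f(*p),z,pose)[:2] for p,z in (((379,125),.174),((393,475),.174))]
v=t[0]-t[1]; print("wing",t,np.hypot(*v),"yaw",np.arctan2(v[1],v[0]),np.mean(t,0))
```

```text
bolt [ 0.46557726 -0.07050182] collar [ 0.46545407 -0.07051633]
[[ 0.4899 -0.0544]
 [ 0.4933 -0.0814]
 [ 0.4517 -0.0578]
 [ 0.4552 -0.0863]] width 0.02720279752966734
lug mid [ 0.47252493 -0.06999099] yaw 0.10738625146873405
bolt 0.06556858329128282 yaw 0.10422956280689046
collar 0.06569261585997478 yaw 0.10425421450691837
lugmid 0.05860586478846796 yaw 0.10789458710820027
wing [array([ 0.49200101, -0.0664947 ]), array([ 0.44818341, -0.0734243 ])] 0.04436216442114995 yaw 0.15684743845010862 [ 0.47009221 -0.0699595 ]
```

Run:
```python
from h import *
P=np.array([.4665,-.0708,.158]); w=.106
Y=lambda a: down(w+a-np.pi/2)
robot.move_straight([*P[:2],.23],.15,orientation=Y(.05))
print("contact",robot.move_straight(P,.08,contact_N=12),robot.current_position())
robot.command_gripper(.16)
print("grip",robot.current_gripper_width(),robot.current_wrist_force(),robot.current_ft_torque())
for a in (.25,.45,.65,.85,1.05,1.25,1.4):
    robot.move_pose(P,Y(a)); f=robot.current_wrist_force()
    print(a,np.round(f,1),np.round(robot.current_ft_torque(),2))
    if np.linalg.norm(f)>40: print("STOP");break
print(robot.current_time(),robot.current_gripper_width())
pose=(robot.current_position(),robot.current_eef_rot()); np.save("pose2.npy",np.array(pose))
cv2.imwrite("pics/w2.png",robot.capture("wrist")[:,:,::-1])
```

```text
contact False [ 0.46693048 -0.0707015   0.15836475]
grip 0.16604018048465774 [-0.35861001  1.29029237  1.78884886] [ 0.27496841  0.15467904 -0.04801634]
0.25 [-2.3  1.6  7.4] [ 0.49  0.61 -0.04]
0.45 [-4.4  2.7 12.9] [ 0.62  1.12 -0.03]
0.65 [-7.   3.7 17.4] [ 0.78  1.58 -0.09]
0.85 [-8.9  4.2 23. ] [ 0.9   2.07 -0.1 ]
1.05 [-10.7   3.8  26.8] [ 0.87  2.55 -0.13]
1.25 [-12.7   4.   32.6] [ 0.86  3.08 -0.1 ]
1.4 [-13.    4.1  29.3] [ 0.75  2.9  -0.09]
7.2333 0.169046104257949
```

View pics/w2.png

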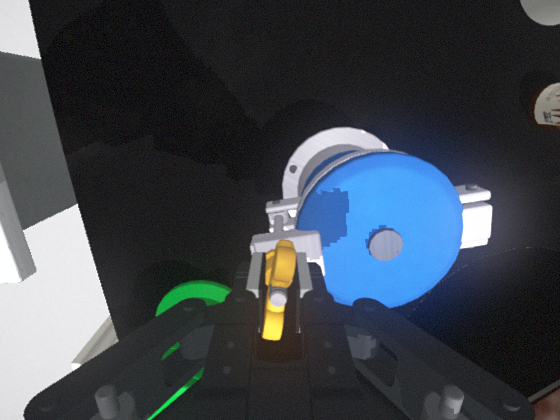

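The nut is between the pads. Its wing line lags the tool by about 0.17 rad, so it sits at about 1.23 rad, with the bolt upright. Next I'll release, lift, go behind the bolt with the fingers shut and push it outward.

```bash
python3 - <<'E'
from h import *
P=np.array([.4665,-.0708,.158]); w=.106; x=np.array([np.cos(w),np.sin(w),0]); o=down(w+1.4-np.pi/2)
up=lambda p,z: [p[0],p[1],z]
robot.command_gripper(.6); print("open",np.round(robot.current_wrist_force(),1))
robot.move_straight(up(P,.235),.12)
cv2.imwrite("pics/side1.png",robot.capture("side")[:,:,::-1])
pose=(robot.current_position(),robot.current_eef_rot())
cv2.imwrite("pics/w3.png",robot.capture("wrist")[:,:,::-1])
print("seat px",project("wrist",[up(P,.181)],pose),robot.current_wrist_force())
robot.command_gripper(0.)
A=P+x*.052
robot.move_straight(up(A,.235),.15)
E=P-x*.04
print("ik",robot.ik(up(E,.16),o)); print(robot.current_time())
E
python3 - <<'E'
import cv2,numpy as np
a=cv2.imread("pics/side1.png")[130:270,200:360]; b=cv2.imread("pics/w3.png")[130:340,160:420]
a=cv2.resize(a,(400,350)); b=cv2.resize(b,(400,323)); b=cv2.copyMakeBorder(b,0,27,0,0,cv2.BORDER_CONSTANT)
cv2.imwrite("pics/pair1.png",np.hstack([a,b]))
E
```

```text
open [ 0.3 -0.1  0.5]
seat px [[277.7577486  236.17680857]] [ 0.36245478 -0.04319804 -0.258885  ]
ik [ 1.18111226  0.52586808 -1.29792516  2.13035202  0.63129927  0.95973368
 -0.53871478]
9.65
```

View pics/pair1.png

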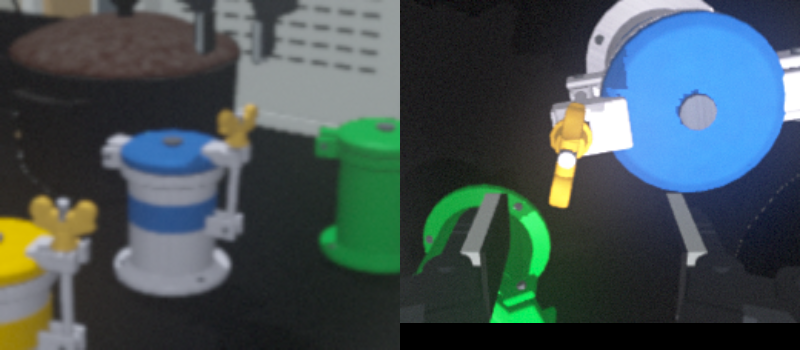

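The nut is at about 1.25 rad (wing line from (575,108) to (560,205) in the pair image). The bolt leans out by only about 0.05 rad, so step 1 is met. Now I'll push.

Run:
```python
from h import *
P=np.array([.4665,-.0708,.160]); w=.106; x=np.array([np.cos(w),np.sin(w),0])
A=P+x*.052; E=P-x*.04
print("down contact",robot.move_straight(A,.08,contact_N=10),robot.current_position())
print("push contact",robot.move_straight(E,.06,contact_N=30),robot.current_position(),np.round(robot.current_wrist_force(),1))
robot.hold(1.)
print(np.round(robot.current_wrist_force(),1))
p=robot.current_position()
robot.move_straight([*(p+x*.03)[:2],.26],.15)
print(robot.current_time())
a=robot.capture("side")[130:270,200:360,::-1]; b=robot.capture("wrist")[:,:,::-1]
a=cv2.resize(a,(400,350)); b=cv2.resize(b,(400,300)); b=cv2.copyMakeBorder(b,0,50,0,0,cv2.BORDER_CONSTANT)
cv2.imwrite("pics/pair2.png",np.hstack([a,b]))
```

```text
down contact False [ 0.51865336 -0.06514504  0.16045584]
push contact False [ 0.42705374 -0.07490712  0.16005871] [ 0.1 -0.1 -0.1]
[0.3 0.1 0.1]
14.2667
```

View pics/pair2.png

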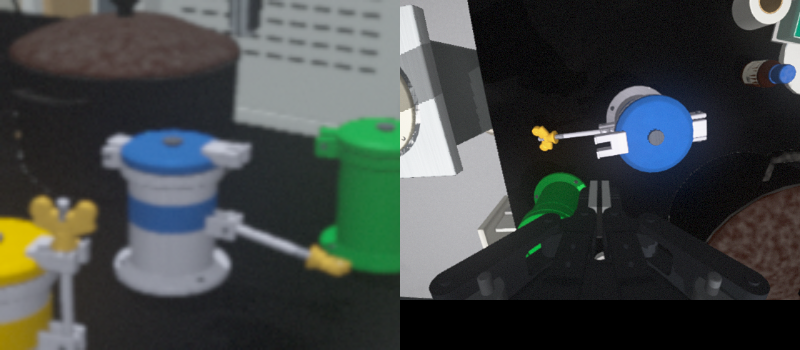

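The bolt hangs out on its stop: from the pin at (225,225) to the nut at (328,260) in the side crop. The lug is empty, the yellow vessel is untouched, and the gripper is clear.

Run:
```python
from station import robot
print(robot.current_wrist_force(),robot.current_time()); print(robot.close_job())
```

```text
[ 0.86312659  0.00358609 -0.05696732] 14.3667
the job is handed in; nothing more can be done
None
```

The job is done and handed in at 14.4 s of the 38 s allowed; the system reports no verdict.

- **Loosening:** I turned the blue vessel's wing nut with a loose grip. The pictures put it at about 1.25 rad, with the bolt still upright and leaning out by roughly 0.05 rad.
- **Swinging out:** I pushed the bolt outward from the lid side with the fingers shut. It fell to its stop.
- **Last checks:** The side and wrist pictures show the bolt hanging out just below level and the lug empty. The yellow vessel was never touched and its nut looks unchanged. The gripper was lifted clear, with wrist force below 1 N.
- **What disagreed:**
  - The wrist picture put the bolt 65.6 mm from the vessel's axis, against the 62 mm given. The overhead and side cameras gave 62.9 mm. I used a compromise position, and the loose grip took up the difference.
  - The upward force on the wrist rose to about 33 N while the nut turned, probably from the rising nut rubbing on the pads. It dropped to zero when I released, and stayed well under the 120 N limit.

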